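# Find the blind spacer's hole on the feeler gauge and present it hole-up

### The arm

A 6-joint arm with a two-finger parallel gripper is mounted at the origin on a cart in front of the work surface, level with it; the furniture and walls round the work are solid. World frame = base frame: x ahead of the robot, y to its left, z up, the work surface at z = 0. Lengths are in m, angles in rad, forces in N, time in s.
With the tool pointing down it reaches from about 0.35 to 0.975 m from the base axis. Payload 4.9 kg.
Tool frame: the origin (TCP) lies on the mounting face of the last link; the fingertips stand 173 mm ahead of it and the grasp point (between the pads) lies 155 mm ahead of it; z points along the fingers, y is the direction in which the jaws open and shut (so a half turn about z gives the same grasp; the last joint's range is limited). The gripper opens to 85 mm and grips with 20 to 120 N. Pads are 22 mm wide; open, the fingers measure 114 mm over their backs; the gripper's body (76 mm by 85 mm) begins 54 mm behind the grasp point. The pads swing forward as they close: fully open they stand 13 mm farther back than shut.
Start: joints at [1.073, 0.053, 1.613, -0, 1.476, -0.119], TCP at [0.231, 0.581, 0.405] pointing down, gripper open.
Joint ranges: [-3.01, 3.01], [-1.01, 2.22], [0.06, 2.58], [-1.02, 4.17], [0.09, 2.62], [-3.14, 3.14]. Speed limits (rad/s): [2.57, 2.57, 3.14, 3.14, 3.14, 3.14].

### API

Orientations are given as a unit quaternion [w, x, y, z].
In Python, from plant import arm, camera, finish_job gives the robot as it stands.
- The arm moves only by the shell command python3 -m crank 'ROWS' [OPENING] [FORCE]. ROWS is JSON, a list of rows, each a list of 2 entries, a list of its own where there are three numbers: the shift along the tool's x, y, z in mm, then the turn, a rotation vector about the tool's x, y, z in rad. In form: [[[dx, dy, dz], [rx, ry, rz]], ...]. A call has 1 to 8 rows; each row is the pose to reach, as a shift and turn from the pose commanded when the call began, along the tool's axes at that moment; what a row does not reach only later rows make up. A row lasts 1/8 s, in which the tool goes at most 62.5 mm and 10.7 degrees, less where a joint would pass 70% of its speed; a pose out of reach is approached as far as the arm can. A call with a gripper value outside its range is refused whole. OPENING is the closure, from 0 (fully open) to 1 (shut), set as the call begins (- or left out, the last holds). The fingers move at their own pace and stop on an object; FORCE is the grip in N (left out, the last holds). Time passes only in rows, so rows that repeat a pose let the fingers close. It gives the time, the measured TCP pose, the force and the opening at its end, in the units of the state.
- arm.get_obs(): the state, without advancing time (a new reading comes with each control period).
- camera(name): name is "scene" or "top"; returns a dict with "image" (420x560x3 uint8, blue, green, red), "K" (3x3 intrinsics, pixels), "origin" and "orientation" of the camera in the world. Camera axes: x right, y up, looking along -z (the intrinsics and any distortion apply to the point x, -y, -z); pixel columns grow to the right and rows downward; lengths in m; the calibration is good to about 2 mm. A picture is of the moment at which its call begins. There is no depth.
- finish_job(): hands the job in, once; it reports no verdict.
The state is a dict: "time": time; "q": joint angles; "qvel": joint speeds; "tau": joint torques, N m; "position": TCP position; "ee_rot": TCP orientation; "ft_force": force on the tool from outside, world axes, zero at the start; "ft_torque": the same for the moment, N m; "gripper_width": opening from 0.0 (shut) to 1.0 (fully open).
Only numpy, scipy, OpenCV 4.12 (cv2) and the standard library are available. Lean on these libraries where they do the work, as an engineer would, in place of code of your own. Each camera call takes 0.05 s, during which the arm holds its last target. There are 200 camera calls.

### The job

Lift the grey cover off the stand by its black knob and set it, right way up, centrally on the round blue mat. Take the square aluminium spacer that lay under it, turn it upright with the open end of its blind hole on top, and make sure by feel: press it down on the brass pin of the spring gauge, where the closed end pushes the pin in by about half a centimetre or more, while the hole end would slip over the pin without moving it. Then lift it off and finish still holding it in the gripper, hole straight up and still, at least 15 cm above the table, with the other things on the table left where they are.

Things in the scene. Friction and masses are not known exactly. Their poses are not given: they have to be found in the camera images.
- stand: round dark steel storage stand, fixed: flange 148 mm across and 8 mm high, on it a locating disc 116 mm across (top at 12 mm), and in the middle a slim post 28 mm across whose rubber top is 60 mm above the table. Origin at the centre of its underside, on the table. The spacer lies level across the post top, near its middle
- cover: loose round grey plastic dust cover (open below) on the stand's flange over the spacer: 134 mm across, top face narrowing to 116 mm, wall 4 mm, 108 mm high, 150 mm high with its knob, 0.22 kg. Origin at the centre of its open rim, z up through the knob; it starts 8 mm above the table. Raise it straight up at least 100 mm to clear the spacer
- cover_knob (a point): grip point in the cover's black knob, on its axis, 134 mm above the cover's rim. The knob is a cylinder 31 mm across from 122 mm to 149 mm above the rim, on a thinner 20 mm neck; the cover's top face is 26 mm below this point
- spacer_centre (a point): centre of the loose aluminium spacer, a square bar 32 x 32 mm, 64 mm long along its x axis, about 0.15 kg. A blind hole 16 mm wide, 30 mm deep opens at its +x end; the -x end is closed, with a flush black disc, so both ends look alike. It starts level, centre 76 mm above the table; its x axis points sideways (left or right) or towards the robot, never straight away from it
- gauge: spring feeler gauge, fixed: blue base plate 84 x 84 x 14 mm, steel housing 44 mm across up to 56 mm above the table, brass pin on top. Origin at the centre of its underside, on the table
- plunger_tip (a point): top of the gauge's brass pin: 9 mm across, standing 26 mm out of the housing, 82 mm above the table when not pressed; it moves straight down
- plunger (a joint): how far the brass pin is pushed down, in m: 0 free, 0.014 at its stop. The spring takes 1.8 N to start and 0.3 N for each mm, 6 N at the stop, and brings the pin back up
- mat: round blue mat, 150 mm across, 3 mm thick, fixed; origin at the centre of its underside, on the table. The cover is to stand on it
- screwdriver: screwdriver with a red handle, 24 x 210 x 24 mm, lying along y near the front edge; leave alone
- wedge_0: wooden wedge, 30 x 90 x 22 mm; leave alone
- spare_knob_1: black star knob, 47 x 46 x 27 mm; leave alone
- tape: roll of brown tape lying flat, 84 mm across, 30 mm high; leave alone

How it is judged:
By the outcome, as a careful person would: the job done as asked, in the order asked, and still so for the second after the job is handed in, while the arm keeps its last pose, push and grip.
It also fails if it takes over 58 s, if anything falls off the work surface, if the arm or the gripper's body presses on something with over 40 N, if the wrist force passes 120 N, or if a joint passes its speed limit or range.

## Working session

There is one attempt and no reset: what is moved stays moved. The work goes in short steps, Python scripts to look and compute and a shell command to move; the robot and the scene stay as the last step left them, time stands still between calls to the robot, and variables do not carry over. Pictures are saved under pics/ and viewed, about 8 in all and at most 12, crops included, and the job is handed in when it is done.

```bash
ls; mkdir -p pics; python3 - <<'E'
from plant import arm,camera
import cv2,json,numpy as np
print(arm.get_obs())
for n in("scene","top"):
    c=camera(n);cv2.imwrite(f"pics/{n}0.png",c["image"]);print(n,{k:(np.round(v,4).tolist() if k!="image" else 0) for k,v in c.items()})
E
```

```text
pics
{'time': 0.0, 'q': array([ 1.07300946e+00,  5.33469370e-02,  1.61432151e+00, -1.08366740e-05,
        1.47600844e+00, -1.18982028e-01]), 'qvel': array([-0.00116889, -0.00083048,  0.00071883, -0.00040409,  0.00098549,
       -0.00030809]), 'tau': array([ 2.23386582e-03, -3.93675649e+01, -3.70182931e+01,  4.37884012e-05,
        6.87388223e-03, -1.53789489e-05]), 'position': array([0.23098778, 0.58044953, 0.40345237]), 'ee_rot': array([-3.11163234e-04,  1.88271422e-01,  9.82116483e-01, -9.94589952e-04]), 'ft_force': array([ 0.00217172, -0.21180095,  0.83073502]), 'ft_torque': array([ 0.00495338, -0.06926518,  0.01046134]), 'gripper_width': 1.0012476038936031}
scene {'image': 0, 'K': [[495.0554, 0.0, 282.6097], [0.0, 495.0554, 210.9929], [0.0, 0.0, 1.0]], 'origin': [0.9243, 1.1282, 1.0971], 'orientation': [0.1635, 0.077, 0.4206, 0.8891]}
top {'image': 0, 'K': [[461.4742, 0.0, 277.5745], [0.0, 461.4742, 209.95], [0.0, 0.0, 1.0]], 'origin': [0.3534, 0.0127, 1.4445], 'orientation': [0.7071, 0.0479, -0.0429, -0.7042]}
```

View pics/top0.png

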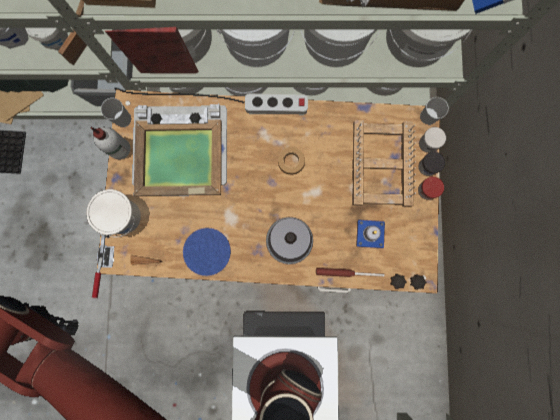

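View pics/scene0.png

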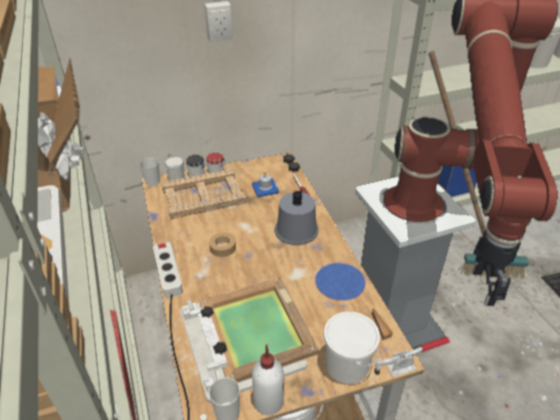

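The top view has the cover at about (290,240) with its knob at (290,239), the mat at (207,251), the gauge at (371,234) with its pin at (372,232), and the tape at (291,162). The scene view has the knob at (297,197), the mat at (340,281) and the gauge at (265,185). Next I'll measure these by colour.

```bash
cat > h.py <<'E'
import numpy as np,cv2
from scipy.spatial.transform import Rotation as R
def rot(q): return R.from_quat(np.roll(q,-1)).as_matrix()
def proj(c,P):
    p=(np.atleast_2d(P)-c["origin"])@rot(c["orientation"]); p=p*[1,-1,-1]
    u=p@c["K"].T; return u[:,:2]/u[:,2:]
def ray(c,uv):
    d=np.linalg.solve(c["K"],np.array([uv[0],uv[1],1.]))*[1,-1,-1]
    return rot(c["orientation"])@d
def atz(c,uv,z):
    d=ray(c,uv); return np.array(c["origin"])+d*(z-c["origin"][2])/d[2]
def blob(m,box):
    x0,y0,x1,y1=box; k=np.zeros(m.shape,np.uint8);k[y0:y1,x0:x1]=m[y0:y1,x0:x1]
    n,l,s,ce=cv2.connectedComponentsWithStats(k); i=1+np.argmax(s[1:,4]); return ce[i],s[i]
E
python3 - <<'E'
from h import *
from plant import camera
for n,kb,mb,gb in(("top",(278,228,302,252),(175,220,240,285),(350,212,392,255)),("scene",(286,186,310,208),(305,255,375,305),(245,165,285,200))):
    c=camera(n);im=c["image"];g=im.max(2);b=im.astype(int);blue=((b[...,0]-b[...,2]>50)).astype(np.uint8)
    for nm,m,bx,z in(("knob",(g<45).astype(np.uint8),kb,.157),("mat",blue,mb,.003),("gaugebase",cv2.morphologyEx(blue,cv2.MORPH_CLOSE,np.ones((25,25))),gb,.014)):
        ce,s=blob(m,bx);print(n,nm,ce.round(1),s,atz(c,ce,z).round(4), atz(c,ce,.1435).round(4) if nm=="knob" else "")
    x0,y0,x1,y1=(345,207,397,259) if n=="top" else (235,155,295,205)
    a=cv2.resize(im[y0:y1,x0:x1],None,fx=7 if n=="top" else 6,fy=7 if n=="top" else 6,interpolation=cv2.INTER_CUBIC)
    x0,y0,x1,y1=(262,211,320,269) if n=="top" else (262,180,332,250)
    e=cv2.resize(im[y0:y1,x0:x1],(364,364),interpolation=cv2.INTER_CUBIC)
    if n=="top": A=[cv2.resize(a,(364,364)),e]
    else: A+= [cv2.resize(a,(364,300)),e]
cv2.imwrite("pics/d.png",cv2.resize(np.vstack([np.hstack(A[:2]),np.hstack([cv2.copyMakeBorder(A[2],0,64,0,0,0),A[3]])]),(600,600)))
E
```

```text
top knob [294.2 239. ] [293 237   3   5   5] [ 0.4383 -0.0245  0.157 ] [ 0.4392 -0.0249  0.1435]
top mat [206.3 251.5] [ 183  229   47   46 1698] [0.4084 0.245  0.003 ] 
top gaugebase [370.3 233.7] [357 220  27  28 678] [ 0.4651 -0.2646  0.014 ] 
scene knob [296.8 198.9] [294 193   7  11  59] [0.4557 0.0179 0.157 ] [0.449  0.0019 0.1435]
scene mat [339.8 281.1] [ 316  264   49   35 1347] [0.4088 0.2492 0.003 ] 
scene gaugebase [264.9 187.7] [253 180  25  16 278] [ 0.4684 -0.2543  0.014 ]
```

View pics/d.png

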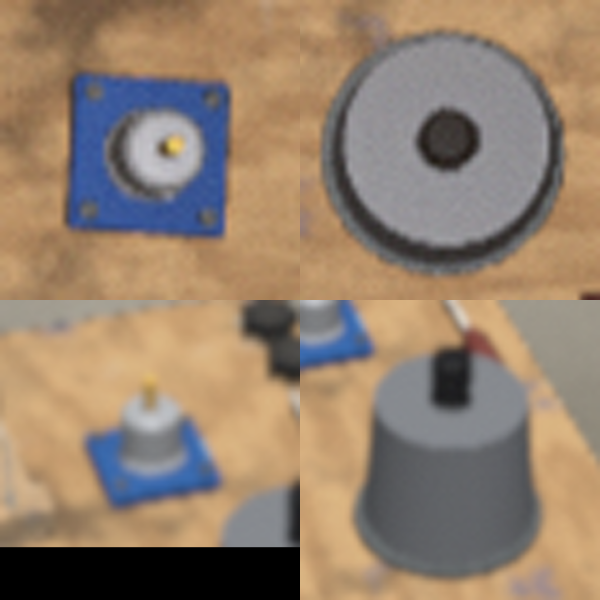

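Crop view: the knob top is at top px (290.4,237.9) and scene (297.5,192.8). The pin tip is at top (374.8,232.1) and scene (264.6,171.6). The flange circle is centred at top (289.5,240.4).

```bash
python3 - <<'E'
from h import *
from plant import camera,arm
t=camera("top");s=camera("scene")
for n,uv,z in(("knob",(290.4,237.9),.158),("pin",(374.8,232.1),.082),("flange",(289.5,240.4),.008)):print(n,atz(t,uv,z).round(4))
for n,uv,z in(("knob",(297.5,192.8),.158),("pin",(264.6,171.6),.082)):print("scene",n,atz(s,uv,z).round(4))
# subpixel fits: flange/top-face/mat ellipse in top via blue; knob dark
im=t["image"];g=cv2.cvtColor(im,cv2.COLOR_BGR2GRAY)
m=(g[225:252,277:304]<85).astype(np.uint8);ce,st=blob(cv2.copyMakeBorder(m,225,420-252,277,560-304,cv2.BORDER_CONSTANT),(280,228,300,249));print("knobtop",ce,st,atz(t,ce,.155).round(4))
o=arm.get_obs();M=rot(o["ee_rot"]);print(M.round(3))
E
```

```text
knob [ 0.4412 -0.0139  0.158 ]
pin [ 0.4646 -0.2648  0.082 ]
flange [ 0.4437 -0.0142  0.008 ]
scene knob [ 0.4425 -0.0089  0.158 ]
scene pin [ 0.4663 -0.2589  0.082 ]
knobtop [290.28703704 237.57407407] [285 232  12  12 108] [ 0.4423 -0.0136  0.155 ]
[[-0.929  0.37  -0.   ]
 [ 0.37   0.929 -0.001]
 [ 0.    -0.001 -1.   ]]
```

Both views agree to about 5 mm, so I'll average them: knob (0.442,-0.012), pin (0.4655,-0.262), mat (0.4085,0.247). Next I'll move above the knob.

```bash
cat >> h.py <<'E'
def go(P,z=None,rv=None):
    """print tool shift mm to bring grasp point to world P, plus state; Rt: target matrix -> rotvec"""
    from plant import arm
    o=arm.get_obs();M=rot(o["ee_rot"]);T=np.array(o["position"])
    Mt=M if rv is None else rv
    d=np.array(P)-.155*Mt[:,2]-T
    print("t",round(o["time"],2),"q",o["q"].round(3),"TCP",T.round(4),"gp",(T+.155*M[:,2]).round(4),"F",o["ft_force"].round(1),"w",round(o["gripper_width"],3))
    print("M",M.round(3).tolist(),"shift",(M.T@d*1e3).round(1),"turn",R.from_matrix(M.T@Mt).as_rotvec().round(3))
E
python3 -m crank '[[[-415,-472,0],[0,0,0]],[[-415,-472,0],[0,0,0]],[[-415,-472,0],[0,0,0]],[[-415,-472,0],[0,0,0]],[[-415,-472,0],[0,0,0]],[[-415,-472,0],[0,0,0]],[[-415,-472,0],[0,0,0]],[[-415,-472,0],[0,0,0]]]' 0 60
python3 -c "
from h import *
go([.442,-.012,.25])"
```

```text
time: 1.3
position: [0.399, 0.1078, 0.405]
ee_rot: [0.001, 0.188, 0.982, 0.0]
ft_force: [1.7, -0.1, -0.7]
gripper_width: 1.0
t 1.3 q [ 0.083 -0.495  2.076  0.     1.559 -1.109] TCP [0.399  0.1078 0.405 ] gp [0.3993 0.1078 0.25  ] F [ 1.7 -0.1 -0.7] w 1.0
M [[-0.929, 0.37, 0.002], [0.37, 0.929, 0.0], [-0.001, 0.001, -1.0]] shift [-84.  -95.6   0.1] turn [0. 0. 0.]
```

```bash
python3 -m crank '[[[-42,-48,0],[0,0,0]],[[-84,-96,0],[0,0,0]],[[-84,-96,0],[0,0,0]],[[-84,-96,30],[0,0,0]],[[-84,-96,60],[0,0,0]],[[-84,-96,85],[0,0,0]],[[-84,-96,85],[0,0,0]]]'
python3 - <<'E'
from h import *
go([.442,-.012,.142])
from plant import camera
A=[]
for n,b in(("top",(240,190,340,290)),("scene",(240,130,340,230))):
    im=camera(n)["image"];A.append(cv2.resize(im[b[1]:b[3],b[0]:b[2]],(400,400),interpolation=cv2.INTER_CUBIC))
cv2.imwrite("pics/k.png",np.hstack(A))
E
```

```text
time: 2.17
position: [0.4405, -0.0096, 0.3175]
ee_rot: [-0.002, 0.188, 0.982, 0.0]
ft_force: [0.5, -0.0, 0.8]
gripper_width: 1.002
t 2.17 q [-0.191 -0.343  2.116  0.     1.374 -1.384] TCP [ 0.4405 -0.0096  0.3175] gp [ 0.4398 -0.0094  0.1625] F [ 0.5 -0.   0.8] w 1.002
M [[-0.93, 0.369, -0.005], [0.369, 0.93, 0.001], [0.005, -0.001, -1.0]] shift [-3.1 -1.6 20.4] turn [0. 0. 0.]
```

View pics/k.png

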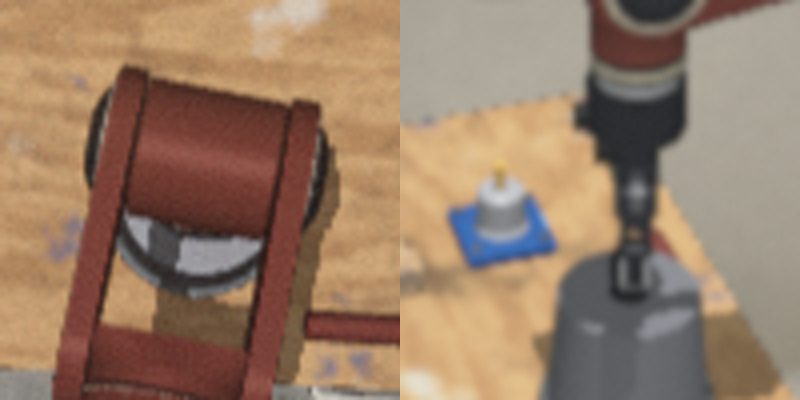

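The gripper straddles the knob in both crops (scene px about (397,200)). I'll lower 20 mm and close.

```bash
python3 -m crank '[[[-1,-1,10],[0,0,0]],[[-1,-1,20],[0,0,0]],[[-1,-1,20],[0,0,0]]]'
python3 -m crank '[[[0,0,0],[0,0,0]],[[0,0,0],[0,0,0]],[[0,0,0],[0,0,0]],[[0,0,0],[0,0,0]],[[0,0,0],[0,0,0]]]' 1 60
python3 -m crank '[[[0,0,-10],[0,0,0]],[[0,0,-30],[0,0,0]],[[0,0,-60],[0,0,0]],[[0,0,-90],[0,0,0]],[[0,0,-115],[0,0,0]],[[0,0,-120],[0,0,0]],[[0,0,-120],[0,0,0]]]'
python3 - <<'E'
from h import *
go([.4085,.247,.261])
from plant import camera
for n in("scene","top"):cv2.imwrite(f"pics/l_{n}.png",camera(n)["image"])
E
```

```text
time: 2.65
position: [0.4417, -0.0118, 0.2986]
ee_rot: [-0.001, 0.188, 0.982, 0.0]
ft_force: [0.1, -0.8, 0.2]
gripper_width: 1.0
time: 3.28
position: [0.4422, -0.012, 0.3003]
ee_rot: [0.0, 0.188, 0.982, -0.0]
ft_force: [-1.7, -1.0, 4.0]
gripper_width: 0.337
time: 4.15
position: [0.442, -0.0118, 0.419]
ee_rot: [-0.0, 0.188, 0.982, 0.0]
ft_force: [0.1, 0.3, -2.8]
gripper_width: 0.34
t 4.15 q [-0.195 -0.417  2.     0.     1.56  -1.387] TCP [ 0.442  -0.0118  0.419 ] gp [ 0.4418 -0.0117  0.264 ] F [ 0.1  0.3 -2.8] w 0.34
M [[-0.929, 0.37, -0.001], [0.37, 0.929, 0.0], [0.001, 0.0, -1.0]] shift [126.6 228.1   3.1] turn [0. 0. 0.]
```

View pics/l_scene.png

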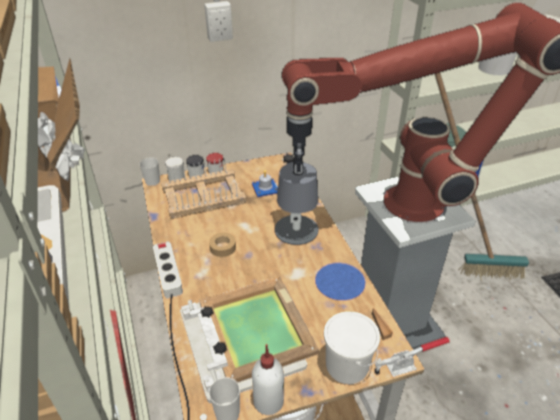

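The cover is raised clear of the stand, with the spacer visible on the post at about (296,222). Moving to the mat.

```bash
python3 -m crank '[[[12,21,0],[0,0,0]],[[34,60,0],[0,0,0]],[[58,105,0],[0,0,0]],[[84,150,0],[0,0,0]],[[106,192,0],[0,0,0]],[[121,217,0],[0,0,0]],[[127,228,0],[0,0,0]],[[127,228,0],[0,0,0]]]'
python3 - <<'E'
from h import *
go([.4085,.247,.142])
from plant import camera
A=[]
for n,b in(("top",(150,190,260,300)),("scene",(270,180,400,310))):
    im=camera(n)["image"];A.append(cv2.resize(im[b[1]:b[3],b[0]:b[2]],(400,400),interpolation=cv2.INTER_CUBIC))
im=cv2.imread("pics/l_scene.png");A=[np.hstack(A)]
A.append(cv2.resize(im[200:250,262:329],(400,300),interpolation=cv2.INTER_CUBIC))
t=camera("top")["image"];A[1]=np.hstack([A[1],cv2.resize(t[207:270,248:332],(400,300),interpolation=cv2.INTER_CUBIC)])
cv2.imwrite("pics/m.png",cv2.resize(np.vstack(A),(685,600)))
cv2.imwrite("pics/top1.png",t)
E
```

```text
time: 5.25
position: [0.4083, 0.2471, 0.4187]
ee_rot: [-0.001, 0.188, 0.982, -0.001]
ft_force: [-0.0, 0.5, -3.0]
gripper_width: 0.336
t 5.25 q [ 0.388 -0.321  1.928 -0.     1.536 -0.805] TCP [0.4083 0.2471 0.4187] gp [0.4081 0.2469 0.2637] F [-0.   0.5 -3. ] w 0.336
M [[-0.929, 0.369, -0.002], [0.369, 0.929, -0.001], [0.001, -0.002, -1.0]] shift [ -0.5   0.5 121.7] turn [0. 0. 0.]
```

View pics/m.png

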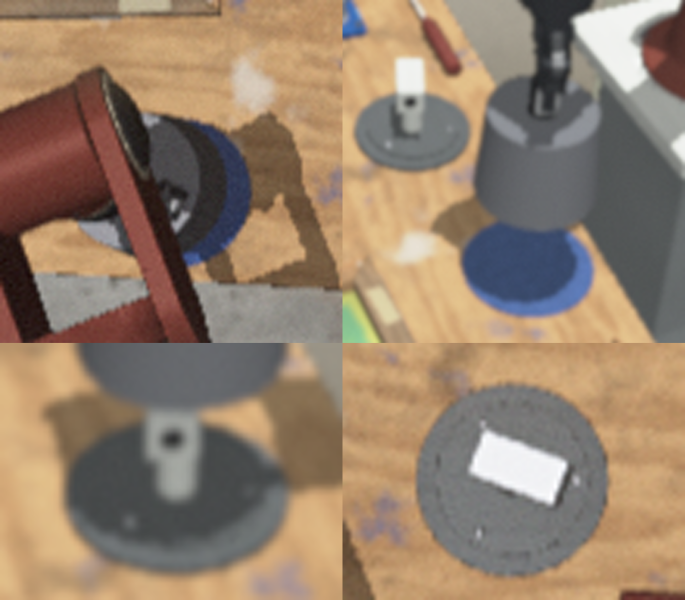

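The cover is above the mat. The spacer lies nearly sideways on the post (top crop, slightly yawed). Lowering.

```bash
python3 -m crank '[[[-1,1,30],[0,0,0]],[[-1,1,65],[0,0,0]],[[-1,1,95],[0,0,0]],[[-1,1,112],[0,0,0]],[[-1,1,118],[0,0,0]],[[-1,1,121],[0,0,0]],[[-1,1,123],[0,0,0]],[[-1,1,124],[0,0,0]]]'
python3 -c "
from h import *
go([.4085,.247,.14])
im=cv2.imread('pics/top1.png').astype(np.uint8)
m=(im.min(2)>170).astype(np.uint8)
ce,s=blob(m,(270,220,312,258));print(ce,s)
n,l=cv2.connectedComponents(cv2.bitwise_and(m,m));pts=np.argwhere(l==l[int(ce[1]),int(ce[0])])[:,::-1].astype(np.float32)
r=cv2.minAreaRect(pts);print(r)
from plant import camera
t=camera('top');ce=np.array(ce)
print(atz(t,ce,.092));b=cv2.boxPoints(r);print([atz(t,x,.092).round(4) for x in b])
"
```

```text
time: 6.4
position: [0.41, 0.2477, 0.2965]
ee_rot: [0.001, 0.188, 0.982, 0.0]
ft_force: [-0.0, 1.4, -3.4]
gripper_width: 0.342
t 6.4 q [ 0.388 -0.214  2.05  -0.     1.304 -0.804] TCP [0.41   0.2477 0.2965] gp [0.4102 0.2477 0.1415] F [-0.   1.4 -3.4] w 0.342
M [[-0.929, 0.37, 0.001], [0.37, 0.929, 0.001], [-0.001, 0.001, -1.0]] shift [ 1.3 -1.3  1.5] turn [0. 0. 0.]
[290.56809339 237.04669261] [279 228  24  19 257]
((290.5876159667969, 237.0721893310547), (21.96951675415039, 11.630922317504883), 21.037513732910156)
[ 0.44824107 -0.01573654  0.092     ]
[array([0.4437, 0.0204, 0.092 ]), array([0.4756, 0.0082, 0.092 ]), array([ 0.4527, -0.052 ,  0.092 ]), array([ 0.4208, -0.0397,  0.092 ])]
```

```bash
python3 -m crank '[[[0,0,1],[0,0,0]],[[0,0,2],[0,0,0]],[[0,0,2],[0,0,0]]]'
python3 - <<'E'
import numpy as np
from scipy.optimize import least_squares
D=np.array([(1.0730,.0533,1.6143,.231,.5804,.4035),(.083,-.495,2.076,.399,.1078,.405),(-.191,-.343,2.116,.4405,-.0096,.3175),(-.195,-.417,2.,.442,-.0118,.419),(.388,-.321,1.928,.4083,.2471,.4187),(.388,-.214,2.05,.41,.2477,.2965)])
c,s=np.cos(D[:,0]),np.sin(D[:,0]);r=c*D[:,3]+s*D[:,4];l=-s*D[:,3]+c*D[:,4];print("lateral",l.round(4))
f=lambda p:np.r_[p[0]+p[1]*np.sin(D[:,1])+p[2]*np.sin(D[:,1]+D[:,2])-r,p[3]+p[1]*np.cos(D[:,1])+p[2]*np.cos(D[:,1]+D[:,2])-D[:,5]]
o=least_squares(f,[0,.5,.5,.2]);print(o.x.round(4),np.abs(o.fun).max())
E
```

```text
time: 6.82
position: [0.4101, 0.2477, 0.2953]
ee_rot: [0.0, 0.188, 0.982, 0.0]
ft_force: [-2.6, -1.8, 4.7]
gripper_width: 0.338
lateral [0.0742 0.0743 0.0742 0.0741 0.0743 0.0742]
[-0.0093  0.408   0.6041  0.054 ] 0.013724083169583456
```

Contact felt (+4.7 N), so the cover is down. I'll release and go up.

```bash
python3 -m crank '[[[0,0,0],[0,0,0]],[[0,0,0],[0,0,0]],[[0,0,0],[0,0,0]],[[0,0,0],[0,0,0]]]' 0
python3 -m crank '[[[0,0,-30],[0,0,0]],[[0,0,-60],[0,0,0]],[[0,0,-90],[0,0,0]],[[0,0,-90],[0,0,0]]]'
python3 - <<'E'
from h import *
M=np.array([[.356,.935,0],[.935,-.356,0],[0,0,-1.]]).T   # tool x along axis
M=np.array([[ .356, .935,0],[ .935,-.356,0],[0,0,-1.]]).T
for s in(1,-1):
    N=M.copy();N[:,:2]*=s;go([.447,-.014,.15],rv=N)
from plant import arm;print(arm.get_obs()["q"])
E
```

```text
time: 7.32
position: [0.4097, 0.2475, 0.2936]
ee_rot: [-0.0, 0.188, 0.982, 0.0]
ft_force: [0.8, 0.2, 0.0]
gripper_width: 1.0
time: 7.82
position: [0.4104, 0.2478, 0.3867]
ee_rot: [0.002, 0.188, 0.982, 0.002]
ft_force: [-0.7, -0.1, 0.1]
gripper_width: 1.0
t 7.83 q [ 0.388 -0.298  1.963 -0.     1.47  -0.804] TCP [0.4104 0.2478 0.3867] gp [0.4112 0.2481 0.2317] F [-0.7 -0.1  0.1] w 1.0
M [[-0.929, 0.37, 0.006], [0.37, 0.929, 0.002], [-0.004, 0.004, -1.0]] shift [-130.5 -230.    81.3] turn [0.007 0.    1.556]
t 7.83 q [ 0.388 -0.298  1.963 -0.     1.47  -0.804] TCP [0.4104 0.2478 0.3867] gp [0.4112 0.2481 0.2317] F [-0.7 -0.1  0.1] w 1.0
M [[-0.929, 0.37, 0.006], [0.37, 0.929, 0.002], [-0.004, 0.004, -1.0]] shift [-130.5 -230.    81.3] turn [-0.     0.007 -1.586]
[ 3.87786873e-01 -2.97969849e-01  1.96326048e+00 -2.31562772e-05
  1.47036673e+00 -8.04231495e-01]
```

```bash
python3 -m crank '[[[-30,-53,0],[0,0,0.18]],[[-65,-115,0],[0,0,0.36]],[[-95,-170,0],[0,0,0.54]],[[-120,-210,0],[0,0,0.72]],[[-130,-230,0],[0,0,0.9]],[[-130,-230,0],[0,0,1.08]],[[-130,-230,0],[0,0,1.26]],[[-130,-230,0],[0,0,1.44]]]'
python3 - <<'E'
from h import *
M=np.array([[ .356, .935,0],[ .935,-.356,0],[0,0,-1.]]).T
go([.448,-.014,.081],rv=M)
from plant import camera
b=[170,195,250,300]
im=camera("scene")["image"]
A=[cv2.resize(im[240:310,290:390],(400,280),interpolation=cv2.INTER_CUBIC),cv2.resize(im[170:250,250:350],(400,320),interpolation=cv2.INTER_CUBIC)]
t=camera("top")["image"];A=[np.vstack(A),cv2.resize(t[190:310,150:250],(400,480),interpolation=cv2.INTER_CUBIC)]
A[1]=cv2.copyMakeBorder(A[1],0,120,0,0,0)
cv2.imwrite("pics/n.png",np.hstack(A))
E
```

```text
time: 8.82
position: [0.4451, -0.0144, 0.3818]
ee_rot: [-0.001, 0.791, 0.612, -0.001]
ft_force: [0.4, 0.1, 0.0]
gripper_width: 1.003
t 8.82 q [-0.2   -0.386  2.039  0.     1.492  0.055] TCP [ 0.4451 -0.0144  0.3818] gp [ 0.4447 -0.0143  0.2268] F [0.4 0.1 0. ] w 1.003
M [[0.252, 0.968, -0.003], [0.968, -0.252, 0.001], [-0.0, -0.003, -1.0]] shift [  1.1   3.1 145.8] turn [-0.003  0.     0.109]
```

View pics/n.png

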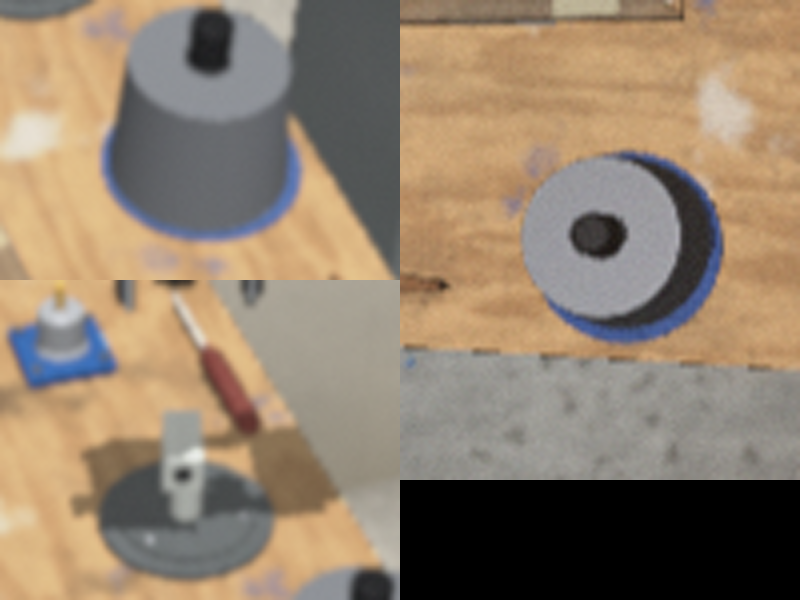

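The cover sits concentrically on the mat, with an even blue ring in the scene crop (200,150). The spacer is still on the post, and its jaw orientation fits. Descending around it.

```bash
python3 -m crank '[[[1,3,10],[0,0,0.109]],[[1,3,45],[0,0,0.109]],[[1,3,85],[0,0,0.109]],[[1,3,120],[0,0,0.109]],[[1,3,140],[0,0,0.109]],[[1,3,151],[0,0,0.109]],[[1,3,151],[0,0,0.109]]]'
python3 - <<'E'
from h import *
M=np.array([[ .356, .935,0],[ .935,-.356,0],[0,0,-1.]]).T
go([.448,-.014,.075],rv=M)
from plant import camera
c=camera("top");print("cover knob now",atz(c,(199.3,248.8),.152))
im=camera("scene")["image"]
cv2.imwrite("pics/o.png",cv2.resize(im[165:255,245:345],(600,540),interpolation=cv2.INTER_CUBIC))
E
```

```text
time: 9.8
position: [0.4482, -0.0139, 0.2318]
ee_rot: [-0.001, 0.821, 0.571, -0.001]
ft_force: [-1.3, 0.1, 0.5]
gripper_width: 0.999
t 9.8 q [-0.197 -0.205  2.161 -0.     1.188  0.158] TCP [ 0.4482 -0.0139  0.2318] gp [ 0.4479 -0.0139  0.0768] F [-1.3  0.1  0.5] w 0.999
M [[0.348, 0.937, -0.002], [0.937, -0.348, 0.0], [-0.0, -0.002, -1.0]] shift [-0.2 -0.2  1.8] turn [-0.002  0.     0.008]
cover knob now [0.41008506 0.24073425 0.152     ]
```

View pics/o.png

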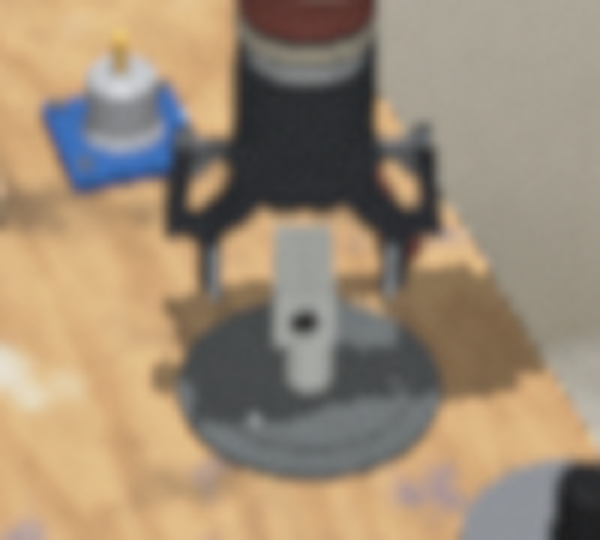

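The fingers straddle the spacer symmetrically (crop (210,270) and (390,270)). Closing and lifting.

```bash
python3 -m crank '[[[0,0,1],[0,0,0]],[[0,0,1],[0,0,0]],[[0,0,1],[0,0,0]],[[0,0,1],[0,0,0]],[[0,0,1],[0,0,0]]]' 1 70
python3 -m crank '[[[0,0,-20],[0,0,0]],[[0,0,-60],[0,0,0]],[[0,0,-105],[0,0,0]],[[0,0,-150],[0,0,0]],[[0,0,-190],[0,0,0]],[[0,0,-210],[0,0,0]],[[0,0,-210],[0,0,0]]]'
python3 - <<'E'
from h import *
go([.465,-.262,.30])
E
```

```text
time: 10.52
position: [0.4491, -0.0141, 0.2329]
ee_rot: [0.0, 0.821, 0.57, 0.0]
ft_force: [-1.0, -0.1, 5.5]
gripper_width: 0.361
time: 11.4
position: [0.4488, -0.0141, 0.4425]
ee_rot: [0.001, 0.821, 0.57, 0.001]
ft_force: [-0.0, -0.5, -1.1]
gripper_width: 0.361
t 11.4 q [-0.197 -0.409  1.955 -0.     1.593  0.16 ] TCP [ 0.4488 -0.0141  0.4425] gp [ 0.4491 -0.0141  0.2875] F [-0.  -0.5 -1.1] w 0.361
M [[0.349, 0.937, 0.002], [0.937, -0.349, -0.0], [0.0, 0.002, -1.0]] shift [-226.7  101.6  -12.4] turn [0. 0. 0.]
```

```bash
python3 -m crank '[[[-25,10,0],[0,0.1,0]],[[-60,22,0],[0,0.25,0]],[[-95,35,0],[0,0.42,0]],[[-130,48,0],[0,0.6,0]],[[-160,60,0],[0,0.7,0]],[[-160,60,0],[0,0.7,0]]]'
python3 - <<'E'
from h import *
N=np.array([[0,0,1.],[.937,-.349,0],[.349,.937,0]]).T
go([.465,-.262,.30],rv=N)
E
```

```text
time: 12.15
position: [0.4484, -0.1868, 0.4381]
ee_rot: [-0.198, 0.773, 0.533, 0.281]
ft_force: [1.0, 0.4, -1.1]
gripper_width: 0.364
t 12.15 q [-0.685 -0.275  1.901  0.667  1.739 -0.282] TCP [ 0.4484 -0.1868  0.4381] gp [ 0.4831 -0.0931  0.3196] F [ 1.   0.4 -1.1] w 0.364
M [[0.274, 0.935, 0.224], [0.713, -0.354, 0.605], [0.645, -0.006, -0.764]] shift [-256.6   43.7  -36.2] turn [ 0.002  0.87  -0.008]
```

```bash
cat > ik.py <<'E'
from h import *
from scipy.optimize import least_squares
r_=lambda a,t:R.from_euler(a,t).as_matrix()
def fk(q,p):
    a1,L1,L2,h,a3,Lt=p
    A=r_("z",q[0]);f=q[1]+q[2]
    W=A@[a1+L1*np.sin(q[1])+L2*np.sin(f)+a3*np.cos(f),.0742,h+L1*np.cos(q[1])+L2*np.cos(f)-a3*np.sin(f)]
    O=A@r_("y",f)@r_("z",q[3])@r_("y",q[4])@r_("z",q[5]+np.pi/2)
    return W+Lt*O[:,2],O
D=[([1.0730,.0533,1.6143,0,1.476,-.119],[.231,.5804,.4035]),([.083,-.495,2.076,0,1.559,-1.109],[.399,.1078,.405]),([-.191,-.343,2.116,0,1.374,-1.384],[.4405,-.0096,.3175]),([-.195,-.417,2.,0,1.56,-1.387],[.442,-.0118,.419]),([.388,-.321,1.928,0,1.536,-.805],[.4083,.2471,.4187]),([-.197,-.205,2.161,0,1.188,.158],[.4482,-.0139,.2318]),([-.197,-.409,1.955,0,1.593,.16],[.4488,-.0141,.4425]),([-.685,-.275,1.901,.667,1.739,-.282],[.4484,-.1868,.4381])]
fit=least_squares(lambda p:np.concatenate([fk(np.array(q),p)[0]-P for q,P in D]),[0,.45,.5,.3,0,.1],x_scale=.1)
p=fit.x
lo=np.array([-3.01,-1.01,.06,-1.02,.09,-3.14]);hi=np.array([3.01,2.22,2.58,4.17,2.62,3.14])
def ik(gp,M,q0):
    T=np.array(gp)-.155*M[:,2]
    def e(q):
        P,O=fk(q,p);return np.r_[(P-T)*5,R.from_matrix(O.T@M).as_rotvec()]
    return min((least_squares(e,np.clip(x,lo+.01,hi-.01),bounds=(lo,hi)) for x in [q0]+[q0+np.random.default_rng(i).normal(0,.6,6) for i in range(8)]),key=lambda s:s.cost)
E
python3 - <<'E'
from ik import *
print(p.round(4),np.abs(fit.fun).max());print(fk(np.array(D[-1][0]),p)[1].round(3))
q0=np.array([-.7,-.1,2.,1.3,1.7,-.4])
for az in(0,30,50,70,90,110,130):
  for up in(1,-1):
    z=np.array([np.cos(np.radians(az)),np.sin(np.radians(az)),0]);x=np.array([0,0,up]);M=np.array([x,np.cross(z,x),z]).T
    for h in(.105,.30):
      s=ik([.4655,-.262,h],M,q0);print(az,up,h,s.x.round(2),"err",round(s.cost**.5,4))
E
```

```text
[0.0009 0.4261 0.6089 0.2385 0.0957 0.1063] 0.00038446511581896603
[[ 0.274  0.935  0.223]
 [ 0.713 -0.353  0.605]
 [ 0.645 -0.007 -0.764]]
0 1 0.105 [-1.13  0.13  2.41  1.94  1.33 -1.01] err 0.0
0 1 0.3 [-1.13 -0.52  2.46  1.74  1.17 -0.4 ] err 0.0
0 -1 0.105 [-1.13  0.13  2.41  1.94  1.33  2.13] err 0.0
0 -1 0.3 [-1.13 -0.52  2.46  1.74  1.17  2.74] err 0.0
30 1 0.105 [-1.19  0.35  2.12  1.46  1.66 -0.9 ] err 0.0
30 1 0.3 [-1.19 -0.11  2.15  1.51  1.69 -0.48] err 0.0
30 -1 0.105 [-1.19  0.35  2.12  1.46  1.66  2.24] err 0.0
30 -1 0.3 [-1.19 -0.11  2.15  1.51  1.69  2.67] err 0.0
50 1 0.105 [-1.13  0.48  1.91  1.24  1.86 -0.87] err 0.0
50 1 0.3 [-1.13  0.11  1.94  1.36  1.96 -0.51] err 0.0
50 -1 0.105 [-1.13  0.48  1.91  1.24  1.86  2.27] err 0.0
50 -1 0.3 [-1.13  0.11  1.94  1.36  1.96  2.63] err 0.0
70 1 0.105 [-1.05  0.61  1.71  1.05  2.07 -0.88] err 0.0
70 1 0.3 [-1.05  0.28  1.73  1.22  2.19 -0.56] err 0.0
70 -1 0.105 [-1.05  0.61  1.71  1.05  2.07  2.26] err 0.0
70 -1 0.3 [-1.05  0.28  1.73  1.22  2.19  2.58] err 0.0
90 1 0.105 [-0.95  0.72  1.53  0.85  2.26 -0.94] err 0.0
90 1 0.3 [-0.95  0.42  1.56  1.07  2.42 -0.63] err 0.0
90 -1 0.105 [-0.95  0.72  1.53  0.85  2.26  2.2 ] err 0.0
90 -1 0.3 [-0.95  0.42  1.56  1.07  2.42  2.51] err 0.0
110 1 0.105 [-0.84  0.8   1.39  0.61  2.43 -1.09] err 0.0
110 1 0.3 [-0.84  0.52  1.41  0.84  2.62 -0.8 ] err 0.0
110 -1 0.105 [-0.84  0.8   1.39  0.61  2.43  2.06] err 0.0
110 -1 0.3 [-0.84  0.52  1.41  0.84  2.62  2.34] err 0.0
130 1 0.105 [-0.73  0.86  1.29  0.27  2.55 -1.35] err 0.0
130 1 0.3 [-0.73  0.57  1.34  0.42  2.62 -1.17] err 0.1171
130 -1 0.105 [-0.73  0.86  1.29  0.27  2.55  1.79] err 0.0
130 -1 0.3 [-0.73  0.57  1.34  0.42  2.62  1.97] err 0.1171
```

The fitted arm model reproduces every logged pose to 0.4 mm, and both spacer senses are reachable. I'll use tool azimuth 80°, approaching from the right.

```bash
cat >> ik.py <<'E'
def tm(az,up):
    z=np.array([np.cos(np.radians(az)),np.sin(np.radians(az)),0]);x=np.array([0,0,up]);return np.array([x,np.cross(z,x),z]).T
E
python3 - <<'E'
from ik import *
go([.4655,-.262,.25],rv=tm(80,1))
E
```

```text
t 12.15 q [-0.685 -0.275  1.901  0.667  1.739 -0.282] TCP [ 0.4484 -0.1868  0.4381] gp [ 0.4831 -0.0931  0.3196] F [ 1.   0.4 -1.1] w 0.364
M [[0.274, 0.935, 0.224], [0.713, -0.354, 0.605], [0.645, -0.006, -0.764]] shift [-286.5   72.5    3.7] turn [ 0.172  0.867 -0.087]
```

```bash
python3 -m crank '[[[-30,8,0],[0.03,0.15,-0.015]],[[-75,18,0],[0.06,0.3,-0.03]],[[-120,30,1],[0.09,0.45,-0.045]],[[-165,42,2],[0.12,0.6,-0.06]],[[-210,53,3],[0.148,0.75,-0.075]],[[-250,63,4],[0.172,0.867,-0.087]],[[-286,72,4],[0.172,0.867,-0.087]],[[-286,72,4],[0.172,0.867,-0.087]]]'
python3 - <<'E'
from ik import *
go([.4655,-.262,.15],rv=tm(80,1))
from plant import camera
A=[]
for n,b in(("top",(320,180,440,300)),("scene",(200,100,320,220))):
    im=camera(n)["image"];A.append(cv2.resize(im[b[1]:b[3],b[0]:b[2]],(400,400),interpolation=cv2.INTER_CUBIC))
cv2.imwrite("pics/p.png",np.hstack(A))
E
```

```text
time: 13.15
position: [0.4406, -0.4122, 0.2506]
ee_rot: [-0.456, 0.54, 0.455, 0.541]
ft_force: [0.2, -0.1, -1.4]
gripper_width: 0.362
t 13.15 q [-0.997  0.421  1.65   1.092  2.272 -0.678] TCP [ 0.4406 -0.4122  0.2506] gp [ 0.467  -0.2594  0.2508] F [ 0.2 -0.1 -1.4] w 0.362
M [[-0.0, 0.985, 0.17], [-0.001, -0.17, 0.985], [1.0, 0.0, 0.001]] shift [-100.6   -1.6   -2.9] turn [-0.004 -0.001  0.   ]
```

View pics/p.png

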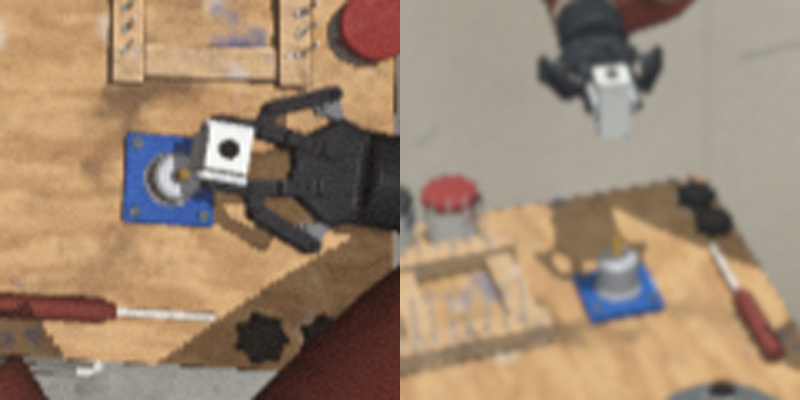

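The spacer is upright in the gripper, with its upper end disc at top px (388.7,224.7) and scene px (263.3,122.2). I'll use it to check the camera offsets against the robot.

```bash
python3 - <<'E'
from h import *
from plant import camera
for n,uv,pv in(("top",(388.7,224.7),(374.8,232.1)),("scene",(263.3,122.2),(264.6,171.6))):
    c=camera(n);print(n,atz(c,uv,.283).round(4),"reproj robot",proj(c,[.467,-.2594,.283]).round(1),"pin",atz(c,pv,.082).round(4),proj(c,[.4655,-.262,.082]).round(1))
    im=c["image"].astype(int)
    b=(slice(205,245),slice(330,400)) if n=="top" else(slice(160,185),slice(250,280))
    m=((im[...,2]-im[...,0]>60)&(im[...,1]>110)).astype(np.uint8)[b]
    if n=="scene":
        for v in range(166,182):print(v,[tuple(int(k) for k in im[v,u]) for u in range(262,268)])
E
```

```text
top [ 0.467  -0.2593  0.283 ] reproj robot [[388.8 224.7]] pin [ 0.4646 -0.2648  0.082 ] [[373.9 231.8]]
scene [ 0.4668 -0.256   0.283 ] reproj robot [[262.9 121.7]] pin [ 0.4663 -0.2589  0.082 ] [[264.5 171.1]]
166 [(81, 109, 132), (90, 122, 147), (111, 151, 184), (127, 175, 214), (132, 183, 220), (129, 180, 218)]
167 [(83, 112, 134), (87, 117, 141), (101, 139, 169), (121, 167, 205), (129, 179, 218), (130, 181, 218)]
168 [(83, 112, 134), (84, 114, 138), (96, 131, 160), (116, 161, 197), (127, 176, 215), (127, 177, 216)]
169 [(82, 112, 134), (80, 111, 135), (88, 125, 151), (107, 149, 182), (119, 165, 202), (124, 172, 211)]
170 [(81, 111, 134), (80, 113, 137), (80, 123, 149), (88, 133, 164), (106, 149, 183), (116, 161, 198)]
171 [(81, 110, 133), (75, 113, 138), (73, 124, 152), (76, 128, 157), (89, 131, 160), (105, 146, 178)]
172 [(78, 106, 129), (74, 113, 137), (70, 125, 153), (70, 126, 155), (83, 124, 151), (95, 130, 159)]
173 [(83, 107, 126), (78, 112, 133), (72, 125, 152), (76, 129, 158), (89, 128, 154), (99, 130, 156)]
174 [(95, 109, 122), (90, 114, 131), (75, 125, 150), (78, 129, 157), (97, 129, 151), (110, 132, 150)]
175 [(110, 114, 119), (98, 117, 129), (81, 125, 149), (81, 128, 153), (100, 123, 139), (121, 128, 136)]
176 [(116, 116, 117), (107, 119, 128), (92, 125, 145), (95, 129, 150), (118, 131, 141), (142, 142, 143)]
177 [(134, 133, 131), (130, 134, 138), (126, 139, 149), (132, 145, 155), (153, 156, 160), (173, 171, 170)]
178 [(167, 164, 163), (169, 167, 166), (171, 170, 171), (177, 176, 177), (187, 184, 183), (195, 191, 190)]
179 [(187, 183, 181), (196, 193, 190), (203, 199, 197), (207, 202, 201), (204, 201, 198), (199, 195, 193)]
180 [(178, 174, 173), (193, 189, 187), (203, 199, 196), (206, 202, 200), (198, 194, 192), (186, 183, 180)]
181 [(152, 149, 148), (167, 163, 161), (175, 171, 170), (178, 175, 173), (172, 168, 167), (160, 157, 155)]
```

The top camera matches the robot; the scene camera is off by about 3 mm in y. The corrected pin is at (0.4655,-0.2635). Descending to just above the pin.

```bash
python3 -m crank '[[[-30,-1,-4],[0,0,0]],[[-65,-1,-4],[0,0,0]],[[-95,-1,-4],[0,0,0]],[[-115,-1,-4],[0,0,0]],[[-123,-1,-4],[0,0,0]],[[-123,-1,-4],[0,0,0]],[[-123,-1,-4],[0,0,0]]]'
python3 - <<'E'
from ik import *
go([.4655,-.2635,.114],rv=tm(80,1))
from plant import camera
A=[]
for n,b in(("top",(340,200,410,270)),("scene",(230,140,300,210))):
    im=camera(n)["image"];A.append(cv2.resize(im[b[1]:b[3],b[0]:b[2]],(400,400),interpolation=cv2.INTER_CUBIC))
cv2.imwrite("pics/r.png",np.hstack(A))
E
```

```text
time: 14.22
position: [0.4402, -0.4172, 0.1327]
ee_rot: [-0.453, 0.54, 0.458, 0.542]
ft_force: [-0.0, 0.8, -1.8]
gripper_width: 0.364
t 14.22 q [-1.001  0.618  1.62   0.973  2.187 -0.872] TCP [ 0.4402 -0.4172  0.1327] gp [ 0.4665 -0.2644  0.1322] F [-0.   0.8 -1.8] w 0.364
M [[-0.007, 0.986, 0.169], [0.004, -0.169, 0.986], [1.0, 0.008, -0.003]] shift [-18.6  -1.9   0.8] turn [-0.004  0.003  0.008]
```

View pics/r.png

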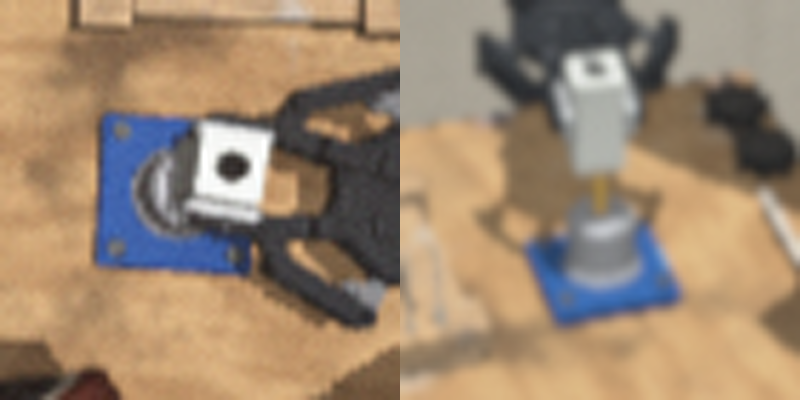

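The spacer bottom is just above the brass pin and aligned (scene crop: pin (600,190), spacer (600,110)). Pressing slowly to about 10 mm past the free pin height.

```bash
python3 -m crank '[[[-5,-1,0],[0,0,0]],[[-10,-1,0],[0,0,0]],[[-14,-1,0],[0,0,0]],[[-14,-1,0],[0,0,0]]]'; python3 -c "
from h import *
go([.4655,-.2635,.114])"
python3 -m crank '[[[-3,0,0],[0,0,0]],[[-6,0,0],[0,0,0]],[[-9,0,0],[0,0,0]],[[-12,0,0],[0,0,0]],[[-14,0,0],[0,0,0]],[[-14,0,0],[0,0,0]],[[-14,0,0],[0,0,0]]]'
python3 - <<'E'
from ik import *
go([.4655,-.2635,.104],rv=tm(80,1))
from plant import camera
im=camera("scene")["image"];cv2.imwrite("pics/s.png",cv2.resize(im[140:210,230:300],(500,500),interpolation=cv2.INTER_CUBIC))
E
```

```text
time: 14.82
position: [0.4388, -0.4164, 0.1167]
ee_rot: [-0.454, 0.54, 0.457, 0.542]
ft_force: [0.6, -0.1, -2.1]
gripper_width: 0.364
t 14.82 q [-1.002  0.644  1.617  0.96   2.177 -0.892] TCP [ 0.4388 -0.4164  0.1167] gp [ 0.4651 -0.2636  0.1166] F [ 0.6 -0.1 -2.1] w 0.364
M [[-0.005, 0.986, 0.17], [0.002, -0.17, 0.986], [1.0, 0.005, -0.001]] shift [-2.6  0.4  0.2] turn [0. 0. 0.]
time: 15.7
position: [0.4391, -0.4167, 0.1035]
ee_rot: [-0.454, 0.54, 0.458, 0.542]
ft_force: [-0.3, -0.7, -1.8]
gripper_width: 0.364
t 15.7 q [-1.002  0.669  1.609  0.95   2.166 -0.91 ] TCP [ 0.4391 -0.4167  0.1035] gp [ 0.4653 -0.2639  0.1032] F [-0.3 -0.7 -1.8] w 0.364
M [[-0.006, 0.986, 0.17], [0.003, -0.17, 0.986], [1.0, 0.006, -0.002]] shift [ 0.5 -0.5  0.4] turn [-0.004  0.002  0.006]
```

View pics/s.png

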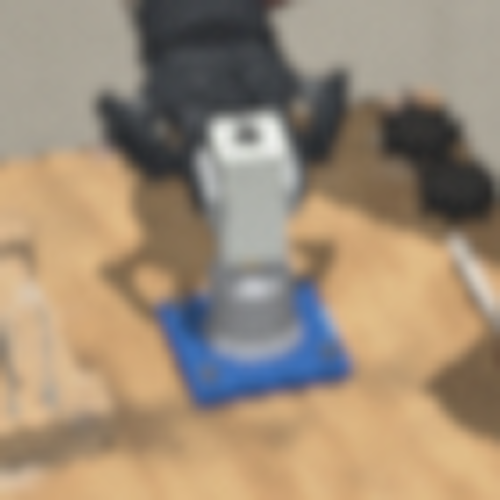

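There was no force 11 mm below the free pin top, so the pin is inside the hole and the hole end is down. I'll lift, turn the spacer over by rotating half a turn about the tool axis, and press again.

```bash
python3 -m crank '[[[10,0,0],[0,0,0]],[[30,0,0],[0,0,0]],[[60,0,0],[0,0,0]],[[85,0,0],[0,0,0]],[[95,0,0],[0,0,0]],[[95,0,0],[0,0,0]]]'
python3 -m crank '[[[0,0,0],[0,0,0.18]],[[0,0,0],[0,0,0.36]],[[0,0,0],[0,0,0.54]],[[0,0,0],[0,0,0.72]],[[0,0,0],[0,0,0.9]],[[0,0,0],[0,0,1.08]],[[0,0,0],[0,0,1.26]],[[0,0,0],[0,0,1.44]]]'
python3 -m crank '[[[0,0,0],[0,0,0.18]],[[0,0,0],[0,0,0.36]],[[0,0,0],[0,0,0.54]],[[0,0,0],[0,0,0.72]],[[0,0,0],[0,0,0.9]],[[0,0,0],[0,0,1.08]],[[0,0,0],[0,0,1.26]],[[0,0,0],[0,0,1.44]]]'
python3 -c "
from ik import *
go([.4655,-.2635,.13],rv=tm(80,-1))"
```

```text
time: 16.5
position: [0.4386, -0.4165, 0.1997]
ee_rot: [-0.453, 0.54, 0.458, 0.541]
ft_force: [-0.6, -0.0, -1.8]
gripper_width: 0.364
time: 17.5
position: [0.4382, -0.4159, 0.197]
ee_rot: [-0.699, 0.707, -0.015, 0.105]
ft_force: [-0.1, -0.5, -1.5]
gripper_width: 0.363
time: 18.5
position: [0.4382, -0.4159, 0.197]
ee_rot: [0.595, -0.522, 0.477, 0.382]
ft_force: [-0.3, 0.1, -2.1]
gripper_width: 0.367
t 18.5 q [-1.003  0.506  1.644  1.029  2.238  2.111] TCP [ 0.4382 -0.4159  0.197 ] gp [ 0.4645 -0.2632  0.197 ] F [-0.3  0.1 -2.1] w 0.367
M [[0.253, -0.952, 0.17], [-0.044, 0.164, 0.986], [-0.966, -0.257, -0.0]] shift [64.8 16.8 -0.1] turn [0.004 0.    0.26 ]
```

```bash
python3 -m crank '[[[0,0,0],[0.002,0,0.13]],[[0,0,0],[0.004,0,0.26]],[[20,5,0],[0.004,0,0.26]],[[45,12,0],[0.004,0,0.26]],[[65,17,0],[0.004,0,0.26]],[[65,17,0],[0.004,0,0.26]],[[65,17,0],[0.004,0,0.26]]]'
python3 -c "
from ik import *
go([.4655,-.2635,.105],rv=tm(80,-1))"
```

```text
time: 19.38
position: [0.4393, -0.4168, 0.1313]
ee_rot: [0.543, -0.457, 0.54, 0.452]
ft_force: [0.3, 0.2, -0.8]
gripper_width: 0.364
t 19.38 q [-1.002  0.619  1.622  0.975  2.186  2.268] TCP [ 0.4393 -0.4168  0.1313] gp [ 0.4662 -0.2642  0.1312] F [ 0.3  0.2 -0.8] w 0.364
M [[0.008, -0.985, 0.173], [-0.002, 0.173, 0.985], [-1.0, -0.008, -0.001]] shift [26.3  1.1  0.6] turn [ 0.    -0.001  0.008]
```

```bash
python3 -m crank '[[[6,1,0],[0,0,0.006]],[[12,1,0],[0,0,0.006]],[[15,1,0],[0,0,0.006]],[[18,1,0],[0,0,0.006]],[[21,1,0],[0,0,0.006]],[[24,1,0],[0,0,0.006]],[[27,1,0],[0,0,0.006]],[[27,1,0],[0,0,0.006]]]'
python3 -m crank '[[[0,0,0],[0,0,0]],[[0,0,0],[0,0,0]]]'
python3 - <<'E'
from ik import *
go([.4655,-.2635,.104],rv=tm(80,-1))
from plant import camera
im=camera("scene")["image"];cv2.imwrite("pics/u.png",cv2.resize(im[140:210,230:300],(500,500),interpolation=cv2.INTER_CUBIC))
E
```

```text
time: 20.38
position: [0.4385, -0.4165, 0.1043]
ee_rot: [0.542, -0.455, 0.541, 0.454]
ft_force: [-0.1, 1.3, 1.7]
gripper_width: 0.363
time: 20.62
position: [0.4385, -0.4165, 0.1044]
ee_rot: [0.542, -0.455, 0.541, 0.454]
ft_force: [-0.3, 0.0, 2.3]
gripper_width: 0.366
t 20.62 q [-1.003  0.666  1.611  0.953  2.165  2.238] TCP [ 0.4385 -0.4165  0.1044] gp [ 0.4653 -0.2639  0.1042] F [-0.3  0.   2.3] w 0.366
M [[0.002, -0.985, 0.173], [-0.001, 0.173, 0.985], [-1.0, -0.002, -0.001]] shift [ 0.4 -0.   0.4] turn [ 0.    -0.001  0.002]
```

The force rose about 4 N at the same place and depth where the other end gave none. That matches roughly 7–8 mm of pin travel, so the closed end is down. Lifting off.

```bash
python3 -m crank '[[[-8,0,0],[0,0,0]],[[-25,0,0],[0,0,0]],[[-55,0,0],[0,0,0]],[[-90,0,0],[0,0,0]],[[-125,0,0],[0,0,0]],[[-150,0,0],[0,0,0.002]],[[-160,0,0],[0,0,0.002]],[[-160,0,0],[0,0,0.002]]]'
python3 -m crank '[[[0,0,0],[0,0,0]],[[0,0,0],[0,0,0]],[[0,0,0],[0,0,0]],[[0,0,0],[0,0,0]]]'
python3 - <<'E'
from ik import *
go([.4655,-.2635,.26],rv=tm(80,-1))
from plant import camera
im=camera("scene")["image"];u=cv2.imread("pics/u.png")
cv2.imwrite("pics/v.png",np.hstack([im,cv2.copyMakeBorder(cv2.resize(u,(240,240)),0,180,0,0,0)]))
E
```

```text
time: 21.68
position: [0.4383, -0.4162, 0.2649]
ee_rot: [0.541, -0.455, 0.542, 0.454]
ft_force: [-1.0, -0.9, -2.2]
gripper_width: 0.366
time: 22.18
position: [0.4382, -0.4163, 0.2638]
ee_rot: [0.541, -0.454, 0.542, 0.455]
ft_force: [0.1, 0.1, -2.9]
gripper_width: 0.365
t 22.18 q [-1.003  0.404  1.646  1.104  2.284  2.486] TCP [ 0.4382 -0.4163  0.2638] gp [ 0.4651 -0.2636  0.2637] F [ 0.1  0.1 -2.9] w 0.365
M [[-0.001, -0.985, 0.173], [-0.001, 0.173, 0.985], [-1.0, 0.001, -0.001]] shift [ 3.8 -0.3  0.2] turn [ 0.    -0.001 -0.001]
```

View pics/v.png

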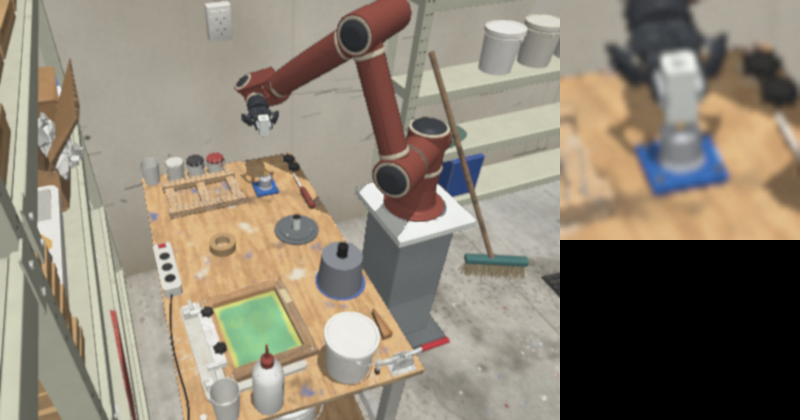

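The spacer is held upright at (264,122), the cover stands on the mat at (341,275), and everything else is undisturbed. Handing in.

```bash
python3 -c "
from plant import finish_job
print(finish_job())"
```

```text
the job is handed in; nothing more can be done
None
```

The job is handed in at about 22 s of robot time. The cover stands on the mat, and the spacer is held upright in the gripper with its hole on top.

- **Cover:** I lifted it straight up by its knob and lowered it onto the mat until contact showed in the wrist force (+4.7 N). The scene camera shows an even blue ring around it. The top camera puts it about 4 mm off the mat centre in y.
- **Feel test:** The first end went 11 mm below the free pin top with no force, so that was the hole end. I lifted, turned the spacer over by rotating half a turn about the tool axis, and pressed at the same place to within a millimetre of the same depth. The force rose about 4 N, which fits roughly 7–8 mm of pin travel, so the closed end was down.
- **Final hold:** The spacer is at rest and within 0.1° of vertical, with its bottom about 23 cm above the table. The last scene picture shows the other things where they were; I judged that by eye.
- **What disagreed:** The two cameras differed by up to about 6 mm in y. I averaged them at first. Near the gauge, a check against the held spacer showed the scene camera off by about 3 mm, so I corrected for that. I judged the pin travel from force and tool height, because the picture was too coarse to measure it.

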